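# Screw a hose elbow into a clamped coupling and clock its outlet

## Robot

A 6-joint arm with a two-finger parallel gripper is mounted at the origin on a cart in front of the work surface, level with it; the furniture and walls round the work are solid. World frame = base frame: x ahead of the robot, y to its left, z up, the work surface at z = 0. Lengths are in m, angles in rad, forces in N, time in s.
With the tool pointing down it reaches from about 0.25 to 0.725 m from the base axis. Payload 4 kg.
Tool frame: the origin (TCP) lies midway between the tips of the shut fingers; the grasp point (between the pads) lies 19 mm behind it; z points along the fingers, y is the line along which they close (so a half turn about z gives the same grasp; the last joint's range is limited). The gripper opens to 85 mm and grips with 20 to 120 N. Pads are 22 mm wide; open, the fingers measure 114 mm over their backs; the gripper's body (76 mm by 85 mm) begins 54 mm behind the grasp point. The pads swing forward as they close: fully open they stand 13 mm farther back than shut.
Start: joints at [-1.225, 0.241, 0.005, 1.335, 0, 1.571], TCP at [0.169, -0.47, 0.231] pointing down, gripper open.
Joint ranges: [-2.72, 2.72], [-1.05, 1.87], [-1.09, 1.28], [-1.99, 2.15], [-1.42, 1.44], [-3.14, 3.14]. Speed limits (rad/s): [2.79, 2.79, 3.14, 3.14, 3.14, 3.14].

## Interface

Orientations are given as a unit quaternion [x, y, z, w].
In Python, from workcell import bot gives the robot as it stands.
- The arm moves only by the tool play_rows, never from a script. Its argument "moves" is a list of rows, each a list of 3 entries, a list of its own where there are three numbers: the opening, from -1 (shut) to 1 (fully open), then the shift along the tool's x, y, z in cm, then the turn, a rotation vector about the tool's x, y, z in rad. A call has 1 to 12 rows; each row shifts and turns the commanded pose from where the row before left it, along the tool's axes as they then stand; what a row does not reach is not made up. A row lasts 1/12 s, in which the tool goes at most 41.7 mm and 7.16 degrees, less where a joint would pass 70% of its speed; a pose out of reach is approached as far as the arm can. A call is refused whole if a number of a shift passes 4.17 or a number of a turn 0.125, either way. A call with a gripper value outside its range is refused whole. The fingers move at their own pace and stop on an object; the grip force is fixed at half the most. Time passes only in rows, so rows that do not move let the fingers close. It gives the time, the measured TCP pose, the force and the opening at its end, in the units of the state.
- bot.get_obs(): the state, without advancing time (a new reading comes with each control period).
- bot.camera(name): name is "scene" or "side" or "wrist"; returns (picture, depth): 384x512x3 uint8, red, green, blue; 384x512 float32, m along the optical axis (not along the pixel's ray), 0 where there is no reading.
- bot.camera_info(name): a dict with "K" (3x3 intrinsics, pixels), "k1" (the pictures are not rectified: a ray, as slopes to the right and down, at radius r is drawn at 1 + k1 r^2 times it, then the intrinsics apply), "world_from_camera" (4x4, takes a point from camera to world coordinates); the wrist camera has in their place "T_tool_cam" (4x4, takes a point from camera to tool coordinates, whose origin is the TCP and whose axes are the flange's). Camera axes: x right, y up, looking along -z (the intrinsics and any distortion apply to the point x, -y, -z); pixel columns grow to the right and rows downward; lengths in m; the calibration is good to about 2 mm. A picture is of the moment at which its call begins: read the wrist's pose just before it. camera_info takes no time and is no camera call.
- bot.job_done(): hands the job in, once; it reports no verdict.
The state is a dict: "clock": time; "joint_pos": joint angles; "joint_vel": joint speeds; "tau": joint torques, N m; "eef_pos": TCP position; "tool_rot": TCP orientation; "ft_force": force on the tool from outside, world axes, zero at the start; "ft_torque": the same for the moment, N m; "grip_width": finger opening in m.
Only numpy, scipy, OpenCV 4.12 (cv2) and the standard library are available. Lean on these libraries where they do the work, as an engineer would, in place of code of your own. Each camera call takes 0.05 s, during which the arm holds its last target. There are 200 camera calls.

## Task

Screw the brass hose elbow into the coupling held in the bench vice: set it in the mouth, press lightly and feel round until its two studs drop through the slots, then turn it clockwise (seen from above) against the rising resistance and stop when its outlet points straight along the vice's notched hose rest, without turning past it. Be gentle, leave the elbow screwed in, and do not disturb the straight nipple or the things lying about.

Things in the scene. Friction and masses are not known exactly. Their poses are not given: they have to be found in the camera images.
- elbow: loose brass hose elbow, about 0.22 kg, standing upright on the table, 94 mm tall. Origin at the centre of its underside, z up. Round spigot 32 mm in diameter with a chamfered foot; from 34 to 58 mm up a round body 38 mm across; a barbed hose outlet 24 mm thick along +x, its axis 46 mm up, ending at x = 65 mm; a square boss on top
- boss (a point): point on the elbow's axis, 78 mm above its underside, in the plain square boss, 26 x 26 mm, sides along elbow x and y, from 58 to 94 mm up: the place to grip, on either pair of flats
- studs (a point): point on the elbow's axis, 11.5 mm above its underside, between its two studs, 7 mm wide and high, round on top and flat beneath, sticking out along elbow +y and -y to 24 mm from the axis
- outlet (a point): centre of the open end of the elbow's hose outlet (65 mm along elbow +x, 46 mm up)
- vice: small bench vice fixed to the table, base plate 205 x 115 x 12 mm, nothing of it higher than 62 mm. Origin on the table under the axis of the upright round brass coupling that it clamps (68 mm across, top 60 mm above the table), z up; its +x points to its hose rest
- rest (a point): top of the hose rest, a notched post 88 mm along vice +x, 62 mm above the table: the outlet's set direction is from the mouth to here; the outlet passes above it
- mouth (a point): centre of the coupling's top, 60 mm above the table, axes as the vice's: a 6 mm thick flange with a 35 mm bore and two opposite slots. The elbow's underside is about 8 mm below this point while its studs ride on the flange, 22 mm below when they have dropped through and it rests on the seal, 24 to 28 mm below when screwed in
- slots (a point): same point as the mouth. How the coupling is turned in the vice is NOT measured: the studs meet the slots when elbow +x is 0.68 to 1.45 rad counterclockwise (from above) of vice +x, and drop through only within about 0.07 rad of that
- ramps (a point): point on the coupling's axis 6 mm below the mouth. Ramps under the flange begin about 0.3 rad clockwise of the slots and draw the elbow down 7 mm per rad onto a spring seal (6 N rising to 20 N): the tool feels itself drawn down and turning grows stiffer by 0.1 to 0.3 N m; friction holds the elbow where it is left. Stop pins some 1.7 rad clockwise of the slots
- nipple: the wrong fitting, to be left alone: loose straight brass nipple with the same spigot and studs, hose barb pointing up, 100 mm tall, no square boss; origin under its centre
- masking_tape: roll of masking tape lying flat, 98 mm across and 25 mm high, bystander; origin under its centre
- loop_tool: wooden loop tool 168 mm long, bystander; origin under its centre
- wood_rib: flat wooden rib 62 x 96 x 8 mm, bystander; origin under its centre
Mind the look-alikes: they are no part of the job. Leave any purple look-alike of the elbow alone.

How it is judged:
On the way, in this order (a step that is already met when the one before it is completed fails the run):
1. the elbow's studs have dropped through the slots: spigot centred in the coupling, its underside at least 19 mm below the mouth, the outlet still 0.4 rad or more counterclockwise of the rest (z of elbow in the frame of mouth below -0.019 m and horizontal distance between elbow and mouth below 0.004 m and y of outlet in the frame of vice above 0.026 m), for 0.1 s.
2. screwed on to the set angle: underside at least 22.9 mm below the mouth, the outlet's end within 7.5 mm (0.12 rad) of the line over the hose rest (z of elbow in the frame of mouth below -0.0229 m and horizontal distance between elbow and mouth below 0.004 m and x of outlet in the frame of vice above 0.03 m and y of outlet in the frame of vice between -0.0075 and 0.0075 m), for 0.2 s.
At the end, for the whole second after the job is handed in: The elbow is at rest, released, upright within 0.1 rad and screwed into the coupling: within 4 mm of its axis, drawn down at least 22.9 mm below the mouth, the outlet's end within 7.5 mm (about 0.12 rad) to either side of the vertical plane from the mouth over the hose rest, on the rest's side (all of step 2 and angle between elbow's own z axis and vertical below 0.1 rad and linear speed of elbow below 0.01 m/s); the robot touches nothing.
It fails at once if the elbow forced on the coupling: contact forces between them (all contacts added up) over 90 N (contact force between elbow and coupling above 90 N).
It fails at once if the elbow, screwed in, turned past the rest by more than 15 mm at the outlet's end (0.23 rad) (z of elbow in the frame of mouth below -0.019 m and horizontal distance between elbow and mouth below 0.006 m and y of outlet in the frame of vice below -0.015 m).
It fails at once if the straight nipple moved by more than 30 mm or tipped (distance of nipple from where it was at the start of the episode above 0.03 m or angle between nipple's own z axis and vertical above 0.5 rad).
It fails at once if a bystander moved by more than 30 mm (distance of any of masking_tape, loop_tool, wood_rib from where it was at the start of the episode above 0.03 m).
It also fails if it takes over 61 s, if anything falls off the work surface, if the arm or the gripper's body presses on something with over 40 N, if the wrist force passes 120 N, or if a joint passes its speed limit or range.

## Working session

There is one attempt and no reset: what is moved stays moved. The work goes in short steps, Python scripts to look and compute and a tool call to move; the robot and the scene stay as the last step left them, time stands still between calls to the robot, and variables do not carry over. Pictures are saved under pics/ and viewed, on a budget of 10 in all, crops included, one or two more only if the job needs it, and the job is handed in when it is done.

Besides the shell and the picture viewer there is one more tool, called after "Emit:" as name(argument=value, ...) on one line, values as JSON. play_rows: Moves the arm, as the interface text tells. Its arguments: {"type":"object","properties":{"moves":{"type":"array"}},"required":["moves"]}

```bash
mkdir -p pics
cat > h.py <<'E'
import numpy as np,cv2
from workcell import bot
def shot(n,f):
    o=bot.get_obs(); im,d=bot.camera(n); np.savez('pics/'+f+'.npz',im=im,d=d,p=o['eef_pos'],q=o['tool_rot']); cv2.imwrite('pics/'+f+'.png',im[:,:,::-1]); return im,d,o
def pts(n,uv,depth=None,o=None,z=None):
    """pixels -> world, by depth or on plane z"""
    from scipy.spatial.transform import Rotation as R
    c=bot.camera_info(n);K=np.array(c['K']);k1=c['k1'];uv=np.asarray(uv,float).reshape(-1,2)
    s=cv2.undistortPoints(uv[:,None],K,np.array([k1,0,0,0.]))[:,0]
    r=np.c_[s[:,0],-s[:,1],-np.ones(len(s))]
    if 'world_from_camera' in c: T=np.array(c['world_from_camera'])
    else:
        T=np.eye(4);T[:3,:3]=R.from_quat(o['tool_rot']).as_matrix();T[:3,3]=o['eef_pos'];T=T@np.array(c['T_tool_cam'])
    w=r@T[:3,:3].T
    t=(np.asarray(depth) if z is None else (z-T[2,3])/w[:,2])
    return T[:3,3]+w*np.reshape(t,(-1,1))
E
python3 - <<'E'
from h import *
a,_,o=shot('scene','s0');b,_,_=shot('side','d0')
print(o)
for n in('scene','side','wrist'):print(n,bot.camera_info(n))
cv2.imwrite('pics/both.png',cv2.resize(np.vstack([a,b])[:,:,::-1],(450,675))[:600]) if 0 else cv2.imwrite('pics/s0b.png',cv2.resize(a[:,:,::-1],(800,600)))
E
```

```text
{'clock': 0.0, 'joint_pos': array([-1.22499391e+00,  2.41408942e-01,  3.71995987e-03,  1.33519800e+00,
        1.63410449e-05,  1.57076110e+00]), 'joint_vel': array([ 5.82088282e-05,  1.57570407e-03, -3.65102888e-04, -2.45125215e-04,
        1.12999948e-04,  4.85306975e-04]), 'tau': array([ 2.66992674e-04, -3.72321868e+01,  2.52406025e+01,  1.72027003e-02,
        3.88528599e-05,  4.05279522e-06]), 'eef_pos': array([ 0.16926573, -0.46980404,  0.23041335]), 'tool_rot': array([ 9.85086219e-01,  1.72058268e-01, -1.71772775e-04, -1.03115254e-03]), 'ft_force': array([-0.13959132,  0.27135222, -0.20564699]), 'ft_torque': array([ 0.00768921,  0.00616142, -0.02959662]), 'grip_width': 0.08515273575212134}
scene {'K': array([[386.81093008,   0.        , 251.24720375],
       [  0.        , 386.81093008, 182.84871343],
       [  0.        ,   0.        ,   1.        ]]), 'k1': -0.08929971654910657, 'world_from_camera': array([[-0.84059268,  0.30612045, -0.44687159,  0.10009971],
       [-0.54132728, -0.44551144,  0.71308087,  0.72791331],
       [ 0.01920223,  0.84131434,  0.54020501,  0.631063
[... 379 characters left out ...]
.81356906,  1.15369876],
       [-0.01162326,  0.8141464 ,  0.58054332,  0.91258752],
       [ 0.        ,  0.        ,  0.        ,  1.        ]])}
wrist {'K': array([[337.47240466,   0.        , 261.58944911],
       [  0.        , 337.47240466, 193.50903977],
       [  0.        ,   0.        ,   1.        ]]), 'k1': -0.030381271182175696, 'T_tool_cam': array([[ 2.72876909e-04,  9.51346230e-01,  3.08123799e-01,
         7.94106453e-02],
       [ 9.99999520e-01, -5.49472115e-04,  8.10912520e-04,
         2.62962625e-04],
       [ 9.40764005e-04,  3.08123430e-01, -9.51345924e-01,
        -1.43720022e-01],
       [ 0.00000000e+00,  0.00000000e+00,  0.00000000e+00,
         1.00000000e+00]])}
```

View pics/s0b.png

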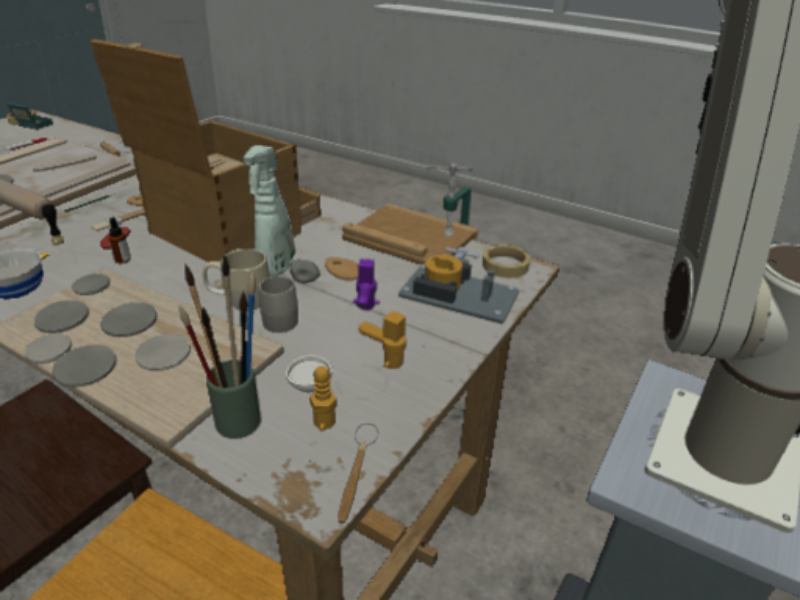

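View pics/d0.png

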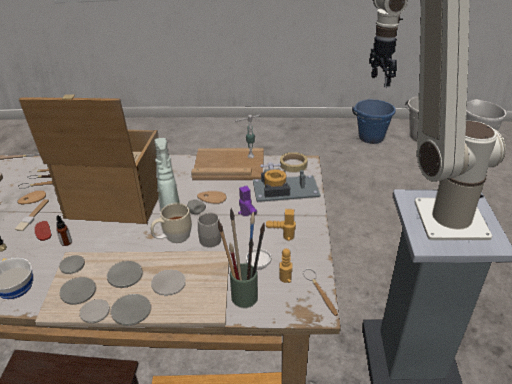

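The pictures show three candidates, given here as side pixels. The brass piece at (289,225) has a square boss on top and an outlet to the left, so it fits the elbow. The brass piece at (286,265) is the straight nipple, and the purple one at (247,200) is the decoy. The coupling is at (275,178) and the rest post at (303,180).

Run:
```python
from h import *
def load(f):
    z=np.load(f'pics/{f}.npz');return z['im'],z['d']
for n,f in(('scene','s0'),('side','d0')):
    im,d=load(f);hsv=cv2.cvtColor(im,cv2.COLOR_RGB2HSV)
    m=cv2.inRange(hsv,(14,170,70),(28,255,255))
    nn,lab,st,ce=cv2.connectedComponentsWithStats(m)
    for i in range(1,nn):
        if st[i,4]<60: continue
        v,u=np.nonzero((lab==i)&(d>0)); P=pts(n,np.c_[u,v],d[v,u])
        if not(0.2<P[:,0].mean()<0.8): continue
        print(n,st[i],P.min(0).round(3),P.max(0).round(3))
        for lo,hi in((.0,.02),(.02,.035),(.036,.056),(.057,.0615),(.062,.09),(.09,.098)):
            q=P[(P[:,2]>lo)&(P[:,2]<hi)]
            if len(q)>5: print('  z',lo,hi,len(q),q.min(0).round(3),q.max(0).round(3),q.mean(0).round(4))
    c={'scene':(200,180,345,240),'side':(235,140,335,250)}[n]
    x0,y0,x1,y1=c
    cv2.imwrite(f'pics/c_{n}.png',cv2.resize(im[y0:y1,x0:x1,::-1],None,fx=4,fy=4,interpolation=cv2.INTER_CUBIC))
```

```text
scene [273 164  22  18 307] [ 0.502 -0.176  0.03 ] [ 0.566 -0.108  0.063]
  z 0.036 0.056 139 [ 0.502 -0.175  0.036] [ 0.564 -0.108  0.056] [ 0.532  -0.1364  0.0481]
  z 0.057 0.0615 134 [ 0.503 -0.173  0.057] [ 0.566 -0.11   0.061] [ 0.5331 -0.1387  0.0597]
  z 0.062 0.09 6 [ 0.507 -0.16   0.062] [ 0.554 -0.12   0.063] [ 0.521  -0.1347  0.0624]
scene [231 200  28  35 473] [0.478 0.082 0.006] [0.556 0.11  0.096]
  z 0.0 0.02 44 [0.481 0.09  0.006] [0.503 0.11  0.019] [0.4898 0.1007 0.0128]
  z 0.02 0.035 44 [0.481 0.091 0.02 ] [0.501 0.105 0.034] [0.4902 0.1001 0.0263]
  z 0.036 0.056 178 [0.478 0.084 0.037] [0.556 0.109 0.056] [0.5102 0.0979 0.0492]
  z 0.057 0.0615 25 [0.484 0.085 0.057] [0.552 0.104 0.061] [0.505  0.0965 0.0585]
  z 0.062 0.09 111 [0.483 0.084 0.062] [0.507 0.104 0.09 ] [0.4914 0.0983 0.0759]
  z 0.09 0.098 55 [0.483 0.082 0.09 ] [0.506 0.103 0.096] [0.4934 0.0926 0.0934]
scene [199 235  15  40 393] [0.49  0.245 0.005] [0.52  0.275 0.101]
  z 0.0 0.02 52 [0.491 0.254 0.005] [0.51  0.275 0.02 ] [0.498  0.2656 0.0138]
  z 0.02 0.035 50 [0.491 0.254 0.02 ] [0.509 0.272 0.035] [0.4982 0.2647 0.0271]
  z 0.036 0.056 131 [0.49  0.245 0.037] [0.52  0.274 0.056] [0.5006 0.2633 0.0477]
  z 0.057 0.0615 20 [0.496 0.251 0.057] [0.511 0.266 0.061] [0.5024 0.2603 0.0598]
  z 0.062 0.09 73 [0.496 0.252 0.062] [0.512 0.266 0.09 ] [0.5024 0.2612 0.0759]
  z 0.09 0.098 35 [0.496 0.251 0.09 ] [0.512 0.266 0.098] [0.5021 0.2605 0.0945]
scene [  19  312  165   72 6714] [ 0.507  0.319 -0.419] [ 0.966  0.616 -0.21 ]
```

View pics/c_side.png

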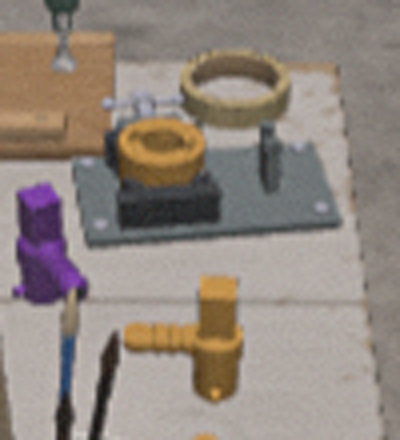

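The enlarged crop confirms that the elbow stands upright at about (216,340), with a square boss and an outlet along world +x. The purple decoy at (40,240) is elsewhere. The coupling is at (162,150) and the rest at (268,155). Next I'll move over the vice and look with the wrist camera.

Emit:
play_rows(moves=[[1, [3.7, -1.7, -0.2], [0, 0, 0]], [1, [3.7, -1.7, -0.2], [0, 0, 0]], [1, [3.7, -1.7, -0.2], [0, 0, 0]], [1, [3.7, -1.7, -0.2], [0, 0, 0]], [1, [3.7, -1.7, -0.2], [0, 0, 0]], [1, [3.7, -1.7, -0.2], [0, 0, 0]], [1, [3.7, -1.7, -0.2], [0, 0, 0]], [1, [3.7, -1.7, -0.2], [0, 0, 0]], [1, [3.7, -1.7, -0.2], [0, 0, 0]], [1, [3.7, -1.7, -0.2], [0, 0, 0]], [1, [3.7, -1.7, -0.2], [0, 0, 0]], [1, [0, 0, 0], [0, 0, 0]]])

```text
clock: 1.1
eef_pos: [0.4933, -0.1515, 0.2527]
tool_rot: [0.984, 0.176, 0.001, -0.001]
ft_force: [0.2, -0.1, 0.1]
grip_width: 0.0853
```

Run:
```python
from h import *
from scipy.spatial.transform import Rotation as R
im,d,o=shot('wrist','w1');print(o['joint_pos'].round(3),o['eef_pos'],R.from_quat(o['tool_rot']).as_matrix()[:,0].round(3),o['clock'])
hsv=cv2.cvtColor(im,cv2.COLOR_RGB2HSV);m=cv2.inRange(hsv,(12,140,60),(30,255,255))
nn,lab,st,ce=cv2.connectedComponentsWithStats(m)
for i in range(1,nn):
    if st[i,4]<100: continue
    v,u=np.nonzero((lab==i)&(d>0));P=pts('wrist',np.c_[u,v],d[v,u],o);q=P[P[:,2]>P[:,2].max()-.008]
    print(st[i],P.min(0).round(4),P.max(0).round(4),'top',q.min(0).round(4),q.max(0).round(4),((q.min(0)+q.max(0))/2).round(4))
cv2.imwrite('pics/w1b.png',cv2.resize(im[:,:,::-1],(768,576)))
```

```text
[-0.3    0.264  0.091  1.397  0.003  2.488] [ 0.49331038 -0.15153242  0.25272886] [0.938 0.347 0.003] 1.1
[   0   10   80   88 3600] [0.4601 0.0653 0.002 ] [0.562  0.1556 0.0973] top [0.4847 0.0747 0.0893] [0.5114 0.0935 0.0973] [0.498  0.0841 0.0933]
[ 236   87   71   71 3146] [ 0.4947 -0.1822  0.0123] [ 0.5715 -0.1106  0.0633] top [ 0.5034 -0.1788  0.0553] [ 0.5715 -0.1106  0.0633] [ 0.5374 -0.1447  0.0593]
```

View pics/w1b.png

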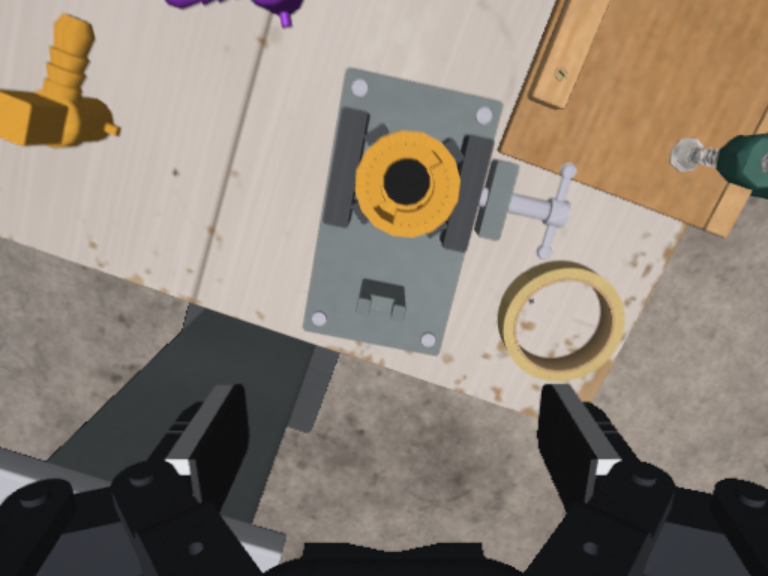

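The wrist view shows the coupling centred at (408,183), with slots near (437,158) and (386,213). The rest is at (382,297), and the plate screws are at the four corners. The elbow is at the left edge.

Run:
```python
from h import *
z=np.load('pics/w1.npz');im=z['im'];o=dict(eef_pos=z['p'],tool_rot=z['q'])
hsv=cv2.cvtColor(im,cv2.COLOR_RGB2HSV);m=cv2.inRange(hsv,(12,140,60),(30,255,255))
# dark bore centre
g=im.max(2);b=((g<60)*255).astype(np.uint8);b[:, :235]=0;b[:,310:]=0;b[:85]=0;b[160:]=0
n,lab,st,ce=cv2.connectedComponentsWithStats(b);
for i in range(1,n):
  if st[i,4]>30:print('dark',st[i],pts('wrist',[ce[i]],o=o,z=.06).round(4))
mm=m.copy();mm[:, :230]=0;c=max(cv2.findContours(mm,0,1)[0],key=cv2.contourArea)
P=pts('wrist',c[:,0],o=o,z=.06)[:,:2].astype(np.float32);print('circle',cv2.minEnclosingCircle(P),cv2.fitEllipse(P))
S=pts('wrist',np.array([(360,88),(485,115),(319,318),(428,340)])/1.5,o=o,z=.013)[:,:2]
print('screws',S.round(4)); dv=(S[2]+S[3]-S[0]-S[1])/2; print('vice yaw',np.arctan2(dv[1],dv[0]),np.arctan2(*(S[0]-S[1])[::-1]), S.mean(0))
print('rest',pts('wrist',np.array([(382,297)])/1.5,o=o,z=.055).round(4))
sl=pts('wrist',np.array([(437,158),(385,214)])/1.5,o=o,z=.058)[:,:2];dd=sl[0]-sl[1];print('slots',sl.round(4),np.arctan2(dd[1],dd[0]))
cv2.imwrite('pics/w1c.png',cv2.resize(im[75:225,215:325,::-1],None,fx=5,fy=5,interpolation=cv2.INTER_CUBIC)[:600])
```

```text
dark [257 107  29  29 686] [[ 0.5395 -0.1438  0.06  ]]
circle ((0.537287175655365, -0.14524146914482117), 0.03506505489349365) ((0.5373471975326538, -0.1450691819190979), (0.06720826774835587, 0.06806991249322891), 9.508580207824707)
screws [[ 0.5851 -0.0927]
 [ 0.5991 -0.183 ]
 [ 0.409  -0.1188]
 [ 0.4217 -0.2088]]
vice yaw -2.9957869732240563 1.725266598672475 [ 0.50372002 -0.150831  ]
rest [[ 0.4572 -0.1567  0.055 ]]
slots [[ 0.5601 -0.1574]
 [ 0.5141 -0.1383]] -0.3943952888103725
```

View pics/w1c.png

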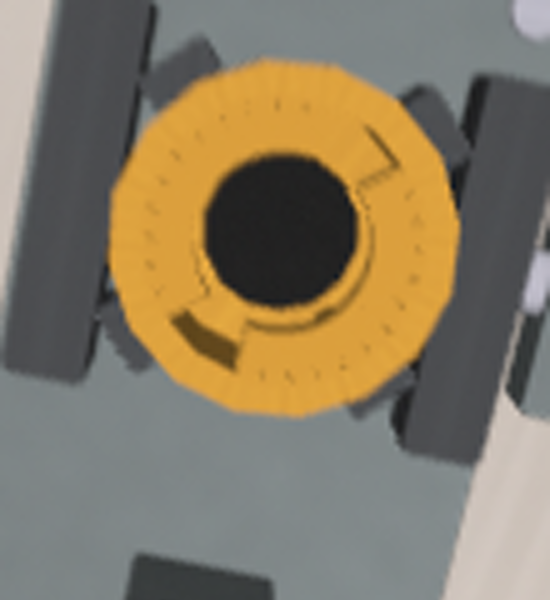

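The crop shows the lower slot with its outer end at about (206,343) and the upper slot at about (382,144). The slot line is at about -0.40 rad in the world. Elbow +x must therefore be near -1.97 for the drop, which is 1.02 rad ccw of the vice axis at -2.99. Next I'll move over the elbow and swing the wrist the long way round, to leave range for the screwing turn.

Emit:
play_rows(moves=[[1, [1.2, -3.3, 0], [0, 0, 0]], [1, [1.2, -3.3, 0], [0, 0, 0]], [1, [1.2, -3.3, 0], [0, 0, 0]], [1, [1.2, -3.3, 0], [0, 0, 0]], [1, [1.2, -3.3, 0], [0, 0, 0]], [1, [1.2, -3.3, 0], [0, 0, 0]], [1, [0, 0, 0], [0, 0, -0.12]], [1, [0, 0, 0], [0, 0, -0.12]], [1, [0, 0, 0], [0, 0, -0.12]], [1, [0, 0, 0], [0, 0, -0.12]], [1, [0, 0, 0], [0, 0, -0.12]], [1, [0, 0, 0], [0, 0, -0.12]]])

```text
clock: 2.15
eef_pos: [0.4888, 0.0528, 0.2529]
tool_rot: [0.86, 0.51, -0.001, -0.0]
ft_force: [-0.3, 1.0, -1.0]
grip_width: 0.0855
```

Emit:
play_rows(moves=[[1, [0, 0, 0], [0, 0, -0.12]], [1, [0, 0, 0], [0, 0, -0.12]], [1, [0, 0, 0], [0, 0, -0.12]], [1, [0, 0, 0], [0, 0, -0.12]], [1, [0, 0, 0], [0, 0, -0.12]], [1, [0, 0, 0], [0, 0, -0.12]], [1, [0, 0, 0], [0, 0, -0.12]], [1, [0, 0, 0], [0, 0, -0.12]], [1, [0, 0, 0], [0, 0, -0.12]], [1, [0, 0, 0], [0, 0, -0.12]], [1, [0, 0, 0], [0, 0, -0.12]], [1, [0, 0, 0], [0, 0, -0.12]]])

```text
clock: 3.15
eef_pos: [0.4889, 0.0527, 0.2529]
tool_rot: [0.311, 0.951, -0.0, -0.001]
ft_force: [0.3, -0.4, -0.0]
grip_width: 0.0852
```

Emit:
play_rows(moves=[[1, [0, 0, 0], [0, 0, -0.12]], [1, [0, 0, 0], [0, 0, -0.12]], [1, [0, 0, 0], [0, 0, -0.12]], [1, [0, 0, 0], [0, 0, -0.12]], [1, [0, 0, 0], [0, 0, -0.12]], [1, [0, 0, 0], [0, 0, -0.12]], [1, [0, 0, 0], [0, 0, -0.12]], [1, [0, 0, 0], [0, 0, -0.12]], [1, [0, 0, 0], [0, 0, -0.12]], [1, [0, 0, 0], [0, 0, -0.12]], [1, [0, 0, 0], [0, 0, -0.12]], [1, [0, 0, 0], [0, 0, -0.12]]])

```text
clock: 4.15
eef_pos: [0.4889, 0.0527, 0.2529]
tool_rot: [-0.393, 0.919, -0.0, -0.001]
ft_force: [0.2, 0.3, -0.1]
grip_width: 0.0851
```

Emit:
play_rows(moves=[[1, [0, 0, 0], [0, 0, -0.12]], [1, [0, 0, 0], [0, 0, -0.12]], [1, [0, 0, 0], [0, 0, -0.12]], [1, [0, 0, 0], [0, 0, -0.12]], [1, [0, 0, 0], [0, 0, -0.12]], [1, [0, 0, 0], [0, 0, -0.12]], [1, [0, 0, 0], [0, 0, 0]]])

```text
clock: 4.73
eef_pos: [0.4889, 0.0528, 0.2529]
tool_rot: [-0.69, 0.723, 0.0, -0.001]
ft_force: [-0.7, 1.2, -0.8]
grip_width: 0.0856
```

Run:
```python
from h import *
from scipy.spatial.transform import Rotation as R
# refined slots
z=np.load('pics/w1.npz');o1=dict(eef_pos=z['p'],tool_rot=z['q'])
sl=pts('wrist',[(291.4,103.8),(256.2,143.6)],o=o1,z=.06)[:,:2];dd=sl[0]-sl[1];print('slots',sl.round(4),np.arctan2(dd[1],dd[0]),sl.mean(0))
im,d,o=shot('wrist','w2');X=R.from_quat(o['tool_rot']).as_matrix();print(o['joint_pos'].round(3),o['eef_pos'],X[:,0].round(4),'yaw',np.arctan2(X[1,0],X[0,0]),o['clock'])
hsv=cv2.cvtColor(im,cv2.COLOR_RGB2HSV);m=cv2.inRange(hsv,(12,140,60),(30,255,255))
nn,lab,st,ce=cv2.connectedComponentsWithStats(m)
for i in range(1,nn):
    if st[i,4]<300: continue
    v,u=np.nonzero((lab==i)&(d>0));P=pts('wrist',np.c_[u,v],d[v,u],o);k=P[:,2]>.088
    print(st[i],P.max(0).round(3),P.min(0).round(3))
    if k.sum()<50: continue
    q=pts('wrist',np.c_[u,v][k],o=o,z=.094)[:,:2].astype(np.float32)
    print('boss',cv2.minAreaRect(q),len(q),im[v[k],u[k]].mean(0))
    k=(P[:,2]>.04)&(P[:,2]<.062);q=P[k];print('mid',q.min(0).round(4),q.max(0).round(4))
    a=P[(P[:,2]>.04)&(P[:,2]<.06)&(P[:,0]>.525)];print('outlet', a.min(0).round(4),a.max(0).round(4),np.polyfit(a[:,0],a[:,1],1))
cv2.imwrite('pics/w2b.png',cv2.resize(im[:,:,::-1],(768,576)))
```

```text
slots [[ 0.5608 -0.1567]
 [ 0.5126 -0.138 ]] -0.37013714745209275 [ 0.53672731 -0.14733497]
[ 0.108  0.217  0.031  1.386 -0.    -1.416] [0.48889597 0.05279033 0.2529381 ] [-4.650e-02 -9.989e-01  6.000e-04] yaw -1.6173114134168973 4.7333
[ 195  167   77   57 2219] [0.563 0.102 0.097] [0.48  0.065 0.006]
boss ((0.49796217679977417, 0.08781958371400833), (0.02761657163500786, 0.025076566264033318), 87.31947326660156) 718 [188.72562674 137.05849582  52.47075209]
mid [0.4801 0.07   0.0402] [0.5626 0.1003 0.0619]
outlet [0.525  0.0764 0.0465] [0.5626 0.0973 0.06  ] [-0.02956197  0.10117502]
[ 240  291   27   70 1389] [0.525 0.264 0.103] [0.493 0.233 0.005]
boss ((0.5085587501525879, 0.2546910345554352), (0.029490599408745766, 0.02124655805528164), 86.29847717285156) 326 [145.5        105.7392638   40.70552147]
mid [0.4928 0.2357 0.04  ] [0.5247 0.2643 0.062 ]Traceback (most recent call last):
  File "<stdin>", line 17, in <module>
    return umr_minimum(a, axis, None, out, keepdims, initial, where)
ValueError: zero-size array to reduction operation minimum which has no identity
```

Run:
```python
from h import *
z=np.load('pics/w2.npz');im=z['im']
cv2.imwrite('pics/w2c.png',cv2.resize(im[155:235,180:290,::-1],None,fx=7,fy=7,interpolation=cv2.INTER_CUBIC))
```

```text
(no output)
```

View pics/w2c.png

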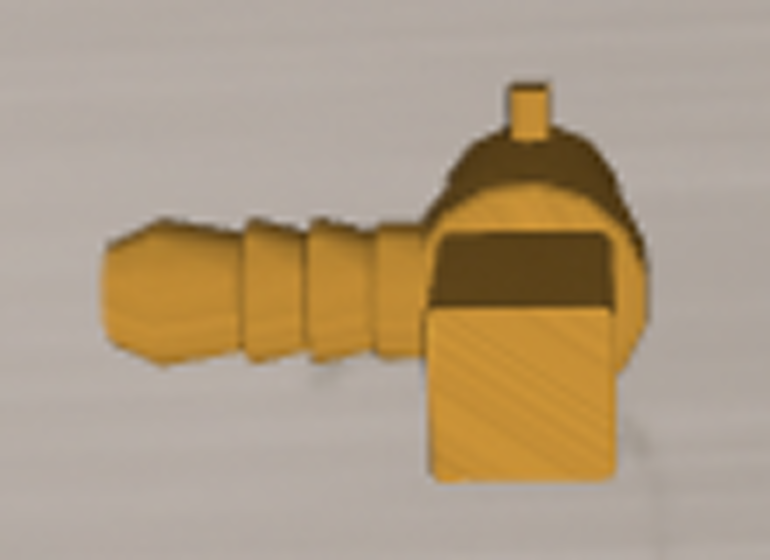

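The crop shows the boss top face with corners (427,307), (614,307), (616,481) and (432,481). The outlet points left, aligned with the image rows, so the tool is already square to the flats.

Run:
```python
from h import *
z=np.load('pics/w2.npz');o=dict(eef_pos=z['p'],tool_rot=z['q'])
f=lambda a:np.array(a)/7-.43+[180,155]
c=pts('wrist',f([(427,307),(614,307),(616,481),(432,481)]),o=o,z=.094)[:,:2]
print(c.round(4),c.mean(0),'dx',np.linalg.norm(c[0]-c[1]),np.linalg.norm(c[1]-c[2]))
for a,b in((0,1),(3,2)):
  e=c[a]-c[b];print('yaw',np.arctan2(e[1],e[0]))
e=pts('wrist',f([(104,290),(535,295)]),o=o,z=.046);print(e.round(4))
st=pts('wrist',f([(529,84),(529,135)]),o=o,z=.015);print('stud',st.round(4))
from scipy.spatial.transform import Rotation as R
m=R.from_quat(o['tool_rot']).as_matrix()
print('tool delta cm',(m.T@(np.r_[c.mean(0),.064]-o['eef_pos'])*100).round(2))
```

```text
[[0.5101 0.0759]
 [0.4848 0.077 ]
 [0.4855 0.1025]
 [0.511  0.1013]] [0.49784709 0.08918753] dx 0.025309547827231268 0.02549627721001313
yaw -0.046781948435333495
yaw -0.04681878317243999
[[0.5642 0.0869 0.046 ]
 [0.4969 0.0908 0.046 ]]
stud [[0.4969 0.0643 0.015 ]
 [0.4974 0.073  0.015 ]]
tool delta cm [-3.69 -0.75 18.89]
```

Emit:
play_rows(moves=[[1, [-1.9, -0.4, 0], [0, 0, 0]], [1, [-1.8, -0.35, 0], [0, 0, 0]], [1, [0, 0, 3], [0, 0, 0]], [1, [0, 0, 3], [0, 0, 0]], [1, [0, 0, 3], [0, 0, 0]], [1, [0, 0, 3], [0, 0, 0]], [1, [0, 0, 2], [0, 0, 0]], [1, [0, 0, 2], [0, 0, 0]], [1, [0, 0, 2], [0, 0, 0]], [1, [0, 0, 0.9], [0, 0, 0]], [1, [0, 0, 0], [0, 0, 0]], [1, [0, 0, 0], [0, 0, 0]]])

```text
clock: 5.78
eef_pos: [0.4987, 0.0904, 0.0644]
tool_rot: [-0.69, 0.724, 0.0, -0.0]
ft_force: [-0.3, 0.7, 0.3]
grip_width: 0.0854
```

Emit:
play_rows(moves=[[-1, [0, 0, 0], [0, 0, 0]], [-1, [0, 0, 0], [0, 0, 0]], [-1, [0, 0, 0], [0, 0, 0]], [-1, [0, 0, 0], [0, 0, 0]], [-1, [0, 0, 0], [0, 0, 0]], [-1, [0, 0, 0], [0, 0, 0]], [-1, [0, 0, 0], [0, 0, 0]], [-1, [0, 0, 0], [0, 0, 0]], [-1, [0, 0, 0], [0, 0, 0]], [-1, [0, 0, 0], [0, 0, 0]]])

```text
clock: 6.62
eef_pos: [0.4989, 0.0909, 0.0651]
tool_rot: [-0.69, 0.723, -0.0, 0.0]
ft_force: [-1.5, 0.5, 5.8]
grip_width: 0.025
```

Emit:
play_rows(moves=[[-1, [0, 0, -1], [0, 0, 0]], [-1, [0, 0, -3.5], [0, 0, 0]], [-1, [0, 0, -3.5], [0, 0, 0]], [-1, [0, 0, -4], [0, 0, 0]], [-1, [2.9, -0.6, 0], [0, 0, 0]], [-1, [2.9, -0.6, 0], [0, 0, 0]], [-1, [2.9, -0.6, 0], [0, 0, 0]], [-1, [2.9, -0.6, 0], [0, 0, 0]], [-1, [2.9, -0.6, 0], [0, 0, 0]], [-1, [2.9, -0.6, 0], [0, 0, 0]], [-1, [2.9, -0.6, 0], [0, 0, 0]], [-1, [2.9, -0.6, 0], [0, 0, 0]]])

```text
clock: 7.62
eef_pos: [0.5356, -0.1446, 0.1843]
tool_rot: [-0.69, 0.723, 0.0, -0.0]
ft_force: [-0.8, -0.1, -2.4]
grip_width: 0.0254
```

Emit:
play_rows(moves=[[-1, [0, 0, 0], [0, 0, 0.12]], [-1, [0, 0, 0], [0, 0, 0.12]], [-1, [0, 0, 0], [0, 0, 0.12]], [-1, [0, 0, 0], [0, 0, 0.12]], [-1, [0, 0, 0], [0, 0, 0.12]], [-1, [0, 0, 0], [0, 0, 0.12]], [-1, [0, 0, 0], [0, 0, 0.12]], [-1, [0, 0, 0], [0, 0, 0.12]], [-1, [0, 0, 0], [0, 0, 0.12]], [-1, [0, 0, 0], [0, 0, 0.12]], [-1, [0, 0, 0], [0, 0, 0.12]], [-1, [0, 0, 0], [0, 0, 0.12]]])

```text
clock: 8.62
eef_pos: [0.5356, -0.1431, 0.1841]
tool_rot: [-0.039, 0.999, 0.0, -0.001]
ft_force: [-0.7, 0.0, -2.8]
grip_width: 0.0253
```

Emit:
play_rows(moves=[[-1, [0, 0, 0], [0, 0, 0.12]], [-1, [0, 0, 0], [0, 0, 0.12]], [-1, [0, 0, 0], [0, 0, 0.12]], [-1, [0, 0, 0], [0, 0, 0]], [-1, [0, 0, 0], [0, 0, 0]]])

```text
clock: 9.03
eef_pos: [0.5357, -0.1432, 0.1842]
tool_rot: [0.136, 0.991, 0.0, -0.0]
ft_force: [0.1, -0.2, -2.5]
grip_width: 0.0248
```

Run:
```python
from h import *
from scipy.spatial.transform import Rotation as R
im,d,o=shot('wrist','w3');X=R.from_quat(o['tool_rot']).as_matrix();print(o['joint_pos'].round(3),o['eef_pos'],'yaw',np.arctan2(X[1,0],X[0,0]),'tilt',X[:,2].round(4),o['ft_force'].round(2),o['grip_width'],o['clock'])
cv2.imwrite('pics/w3b.png',cv2.resize(im[:,:,::-1],(768,576)))
s,ds,_=shot('scene','s3');cv2.imwrite('pics/s3b.png',cv2.resize(s[100:230,200:360,::-1],None,fx=4,fy=4))
shot('side','d3')
```

```text
[-0.261  0.372  0.064  1.263 -0.     0.012] [ 0.53573272 -0.14316357  0.18416407] yaw 2.868796597976503 tilt [-7.e-04  1.e-04 -1.e+00] [ 0.07 -0.17 -2.48] 0.024802544638979927 9.0333
```

View pics/w3b.png

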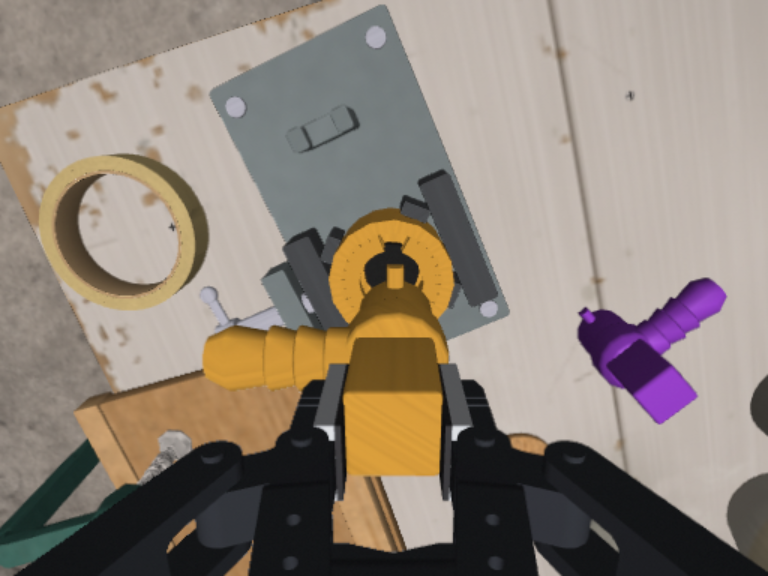

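The wrist view shows the elbow gripped square, boss at (393,430), with the near stud tip at (395,270) lined up with the coupling's visible slot at about (395,243). The rest is at (322,130). I'll fit the coupling rim and the stud/slot directions from this view.

Run:
```python
from h import *
from scipy.optimize import least_squares
from scipy.spatial.transform import Rotation as R
z=np.load('pics/w3.npz');im=z['im'];d=z['d'];o=dict(eef_pos=z['p'],tool_rot=z['q']);m3=R.from_quat(z['q']).as_matrix()
hsv=cv2.cvtColor(im,cv2.COLOR_RGB2HSV);m=cv2.inRange(hsv,(12,140,60),(30,255,255));m[:, :215]=0
c=max(cv2.findContours(m,0,1)[0],key=cv2.contourArea)[:,0]
c=c[(c[:,1]<183)&(c[:,0]>215)&(c[:,0]<306)]
P=pts('wrist',c,o=o,z=.06)[:,:2]
f=lambda x:np.hypot(*(P-x[:2]).T)-x[2]
s=least_squares(f,[.537,-.145,.034],loss='soft_l1',f_scale=.001);print('coupling',s.x,len(P),np.abs(s.fun).max())
f2=lambda x:f([*x,.034]);s2=least_squares(f2,[.537,-.145],loss='soft_l1',f_scale=.001);print('r fixed',s2.x)
tz=z['p'][2]
px=lambda a:np.array(a)/1.5-.17
b=pts('wrist',px([(345,391),(441,389),(441,474),(346,474)]),o=o,z=tz+.029);print(b.round(4),'boss tool',((b.mean(0)-z['p'])@m3*1000).round(1))
st=pts('wrist',px([(395,264)]),o=o,z=tz-.065+.015);print('stud tip tool',((st-z['p'])@m3*1000).round(1))
r=pts('wrist',px([(322,128)]),o=o,z=.062);print('rest',r); e=r[0,:2]-s.x[:2];print(np.arctan2(e[1],e[0]))
S=pts('wrist',px([(235,107),(376,37)]),o=o,z=.013);print('screws',S.round(4))
cv2.imwrite('pics/w3c.png',cv2.resize(im[135:215,210:315,::-1],None,fx=7,fy=7,interpolation=cv2.INTER_CUBIC))
```

```text
coupling [ 0.53198194 -0.14298827  0.03221107] 118 0.0019691891469792756
r fixed [ 0.53430051 -0.14378687]
[[ 0.5186 -0.1508  0.2132]
 [ 0.5246 -0.1271  0.2132]
 [ 0.5498 -0.1333  0.2132]
 [ 0.5428 -0.1581  0.2132]] boss tool [  2.    0.3 -29. ]
stud tip tool [[26.9  1.1 50. ]]
rest [[ 0.45080001 -0.15598641  0.062     ]]
-2.9828288569421986
screws [[ 0.4237 -0.208   0.013 ]
 [ 0.4102 -0.1176  0.013 ]]
```

View pics/w3c.png

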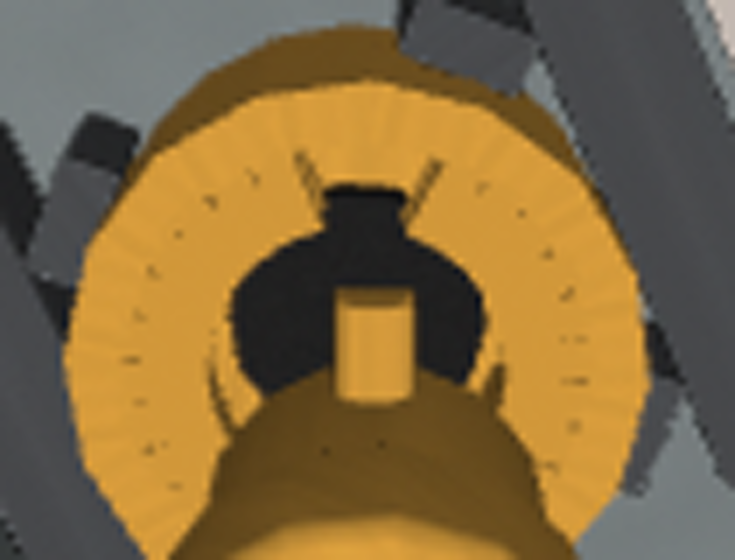

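The crop shows the flange top rim through (65,360), (370,82) and (650,370). The visible slot is centred at about (367,157) at its outer end, and the stud tip is at (375,290).

Run:
```python
from h import *
from scipy.optimize import least_squares
from scipy.spatial.transform import Rotation as R
z=np.load('pics/w3.npz');o=dict(eef_pos=z['p'],tool_rot=z['q']);m3=R.from_quat(z['q']).as_matrix()
px=lambda a:np.array(a)/7-.43+[210,135]
P=pts('wrist',px([(370,82),(255,98),(150,158),(85,255),(65,360),(485,108),(575,165),(638,275),(650,370),(85,460),(130,540)]),o=o,z=.06)[:,:2]
f=lambda x:np.hypot(*(P-x[:2]).T)-x[2]
s=least_squares(f,[.537,-.145,.034]);print('coupling',s.x,(s.fun*1e3).round(1))
sl=pts('wrist',px([(367,157),(365,190),(366,225)]),o=o,z=.06)[:,:2]-s.x[:2]
print('slot',np.hypot(*sl.T),np.arctan2(sl[:,1],sl[:,0]))
st=pts('wrist',px([(375,290)]),o=o,z=z['p'][2]-.065+.0115);print('stud tool mm',((st-z['p'])@m3*1000).round(1))
print('tool yaw',np.arctan2(m3[1,0],m3[0,0]))
```

```text
coupling [ 0.53834529 -0.14439189  0.0348058 ] [-0.3 -0.1  0.3  0.1 -0.1 -0.1  0.5  0.  -0.2 -0.2  0.2]
slot [0.02579768 0.02191306 0.01777252] [2.82825309 2.8315164  2.81618876]
stud tool mm [[25.9  1.1 53.5]]
tool yaw 2.868796597976503
```

Emit:
play_rows(moves=[[-1, [-0.45, -0.13, 0], [0, 0, 0]], [-1, [0, 0, 1.5], [0, 0, 0]], [-1, [0, 0, 1.5], [0, 0, 0]], [-1, [0, 0, 1.5], [0, 0, 0]], [-1, [0, 0, 0.8], [0, 0, 0]], [-1, [0, 0, 0.2], [0, 0, 0]], [-1, [0, 0, 0.2], [0, 0, 0]], [-1, [0, 0, 0], [0, 0, 0]]])

```text
clock: 9.85
eef_pos: [0.5404, -0.1458, 0.1276]
tool_rot: [0.137, 0.991, -0.0, 0.0]
ft_force: [0.2, -0.1, -2.0]
grip_width: 0.0249
```

Emit:
play_rows(moves=[[-1, [0, 0, 0.15], [0, 0, 0]], [-1, [0, 0, 0.15], [0, 0, 0]], [-1, [0, 0, 0.1], [0, 0, 0]], [-1, [0, 0, 0.1], [0, 0, 0]], [-1, [0, 0, 0], [0, 0, 0]]])

```text
clock: 10.27
eef_pos: [0.5399, -0.1457, 0.1223]
tool_rot: [0.137, 0.991, -0.0, 0.0]
ft_force: [-0.2, -0.3, -3.1]
grip_width: 0.0252
```

Emit:
play_rows(moves=[[-1, [0, 0, 0.1], [0, 0, 0]], [-1, [0, 0, 0.1], [0, 0, 0]], [-1, [0, 0, 0.1], [0, 0, 0]], [-1, [0, 0, 0.1], [0, 0, 0]], [-1, [0, 0, 0], [0, 0, 0]]])

```text
clock: 10.68
eef_pos: [0.5398, -0.1456, 0.118]
tool_rot: [0.137, 0.991, 0.0, -0.0]
ft_force: [0.3, 0.1, -2.6]
grip_width: 0.0253
```

Emit:
play_rows(moves=[[-1, [0, 0, 0.1], [0, 0, 0]], [-1, [0, 0, 0.1], [0, 0, 0]], [-1, [0, 0, 0], [0, 0, 0]]])

```text
clock: 10.93
eef_pos: [0.5398, -0.1457, 0.1161]
tool_rot: [0.137, 0.991, 0.0, -0.0]
ft_force: [1.2, -0.7, -2.3]
grip_width: 0.0251
```

Emit:
play_rows(moves=[[-1, [0, 0, 0.1], [0, 0, 0]], [-1, [0, 0, 0.1], [0, 0, 0]], [-1, [0, 0, 0], [0, 0, 0]]])

```text
clock: 11.18
eef_pos: [0.5399, -0.1457, 0.1141]
tool_rot: [0.137, 0.991, -0.0, -0.0]
ft_force: [0.6, -0.4, -2.1]
grip_width: 0.025
```

Emit:
play_rows(moves=[[-1, [0, 0, 0.1], [0, 0, 0]], [-1, [0, 0, 0.1], [0, 0, 0]], [-1, [0, 0, 0.1], [0, 0, 0]], [-1, [0, 0, 0], [0, 0, 0]]])

```text
clock: 11.52
eef_pos: [0.5398, -0.1457, 0.111]
tool_rot: [0.137, 0.991, 0.0, -0.0]
ft_force: [0.5, 0.3, -2.9]
grip_width: 0.0248
```

Run:
```python
from workcell import bot
o=bot.get_obs();print(o['ft_force'].round(2),o['ft_torque'].round(3),o['eef_pos'].round(4))
```

```text
[ 0.51  0.25 -2.89] [-0.087  0.018 -0.017] [ 0.5398 -0.1457  0.111 ]
```

The underside is 14 mm down with no force, so the studs are passing straight through the slots. I'll carry on down to the seal at about 22 mm, where TCP z is about 0.103.

Emit:
play_rows(moves=[[-1, [0, 0, 0.1], [0, 0, 0]], [-1, [0, 0, 0.1], [0, 0, 0]], [-1, [0, 0, 0.1], [0, 0, 0]], [-1, [0, 0, 0.1], [0, 0, 0]], [-1, [0, 0, 0.1], [0, 0, 0]], [-1, [0, 0, 0], [0, 0, 0]]])

```text
clock: 12.02
eef_pos: [0.5398, -0.1457, 0.1061]
tool_rot: [0.137, 0.991, -0.0, -0.0]
ft_force: [0.4, -0.1, -2.0]
grip_width: 0.0249
```

Emit:
play_rows(moves=[[-1, [0, 0, 0.1], [0, 0, 0]], [-1, [0, 0, 0.1], [0, 0, 0]], [-1, [0, 0, 0], [0, 0, 0]]])

```text
clock: 12.27
eef_pos: [0.5399, -0.1457, 0.1041]
tool_rot: [0.137, 0.991, -0.0, -0.0]
ft_force: [0.2, -0.6, -2.0]
grip_width: 0.0253
```

Emit:
play_rows(moves=[[-1, [0, 0, 0.1], [0, 0, 0]], [-1, [0, 0, 0.05], [0, 0, 0]], [-1, [0, 0, 0], [0, 0, 0]]])

```text
clock: 12.52
eef_pos: [0.54, -0.1457, 0.1029]
tool_rot: [0.137, 0.991, -0.0, 0.0]
ft_force: [-0.1, -1.5, -1.4]
grip_width: 0.0251
```

Run:
```python
from workcell import bot
o=bot.get_obs();print(o['ft_force'].round(2),o['ft_torque'].round(3),o['eef_pos'].round(4))
```

```text
[-0.15 -1.52 -1.37] [-0.144  0.021 -0.007] [ 0.54   -0.1457  0.1029]
```

Emit:
play_rows(moves=[[-1, [0.003, -0.01, 0], [0, 0, 0.05]], [-1, [0.003, -0.01, 0], [0, 0, 0.05]], [-1, [0.003, -0.01, 0], [0, 0, 0.05]], [-1, [0.003, -0.01, 0], [0, 0, 0.05]], [-1, [0.003, -0.01, 0], [0, 0, 0.05]], [-1, [0, 0, 0], [0, 0, 0]]])

```text
clock: 13.02
eef_pos: [0.54, -0.146, 0.103]
tool_rot: [0.26, 0.966, 0.0, 0.0]
ft_force: [-0.3, -0.6, -1.3]
grip_width: 0.0252
```

```bash
cat > st.py <<'E'
from workcell import bot
import numpy as np
from scipy.spatial.transform import Rotation as R
o=bot.get_obs();X=R.from_quat(o['tool_rot']).as_matrix();y=np.arctan2(X[1,0],X[0,0])+np.pi/2
ax=o['eef_pos']+X@[.0019,.0006,0]
print('F',o['ft_force'].round(2),'M',o['ft_torque'].round(3),'tcp',o['eef_pos'].round(4),'elbow yaw',round((y+np.pi)%(2*np.pi)-np.pi,3),'axis',ax[:2].round(4),'under',round(ax[2]-.065-.06,4),'t',o['clock'],'w',o['grip_width'].round(4))
E
python3 st.py
```

```text
Traceback (most recent call last):
  File "st.py", line 6, in <module>
    print('F',o['ft_force'].round(2),'M',o['ft_torque'].round(3),'tcp',o['eef_pos'].round(4),'elbow yaw',round((y+np.pi)%(2*np.pi)-np.pi,3),'axis',ax[:2].round(4),'under',round(ax[2]-.065-.06,4),'t',o['clock'],'w',o['grip_width'].round(4))
                                                                                                                                                                                                                      ^^^^^^^^^^^^^^^^^^^^^
AttributeError: 'float' object has no attribute 'round'
```

Emit:
play_rows(moves=[[-1, [0.003, -0.01, 0], [0, 0, 0.05]], [-1, [0.003, -0.01, 0.01], [0, 0, 0.05]], [-1, [0.003, -0.01, 0.02], [0, 0, 0.05]], [-1, [0.003, -0.01, 0.02], [0, 0, 0.05]], [-1, [0, 0, 0], [0, 0, 0]]])

```text
clock: 13.43
eef_pos: [0.5395, -0.1468, 0.1028]
tool_rot: [0.355, 0.935, -0.0, 0.001]
ft_force: [0.1, -1.1, 0.9]
grip_width: 0.0251
```

```bash
sed -i "s/o\['grip_width'\].round(4)/round(o['grip_width'],4)/" st.py; python3 st.py
```

```text
F [ 0.07 -1.06  0.88] M [-0.408  0.13  -0.083] tcp [ 0.5395 -0.1468  0.1028] elbow yaw -2.296 axis [ 0.5385 -0.1451] under -0.0222 t 13.4333 w 0.0251
```

Emit:
play_rows(moves=[[-1, [0.003, -0.01, 0.03], [0, 0, 0.05]], [-1, [0.003, -0.01, 0.035], [0, 0, 0.05]], [-1, [0.003, -0.01, 0.035], [0, 0, 0.05]], [-1, [0.003, -0.01, 0.035], [0, 0, 0.05]], [-1, [0, 0, 0], [0, 0, 0]]])

```text
clock: 13.85
eef_pos: [0.5391, -0.1472, 0.1014]
tool_rot: [0.446, 0.895, -0.001, 0.001]
ft_force: [-0.8, -1.6, 2.0]
grip_width: 0.0251
```

```bash
python3 st.py
```

```text
F [-0.75 -1.63  2.01] M [-0.616  0.307  0.001] tcp [ 0.5391 -0.1472  0.1014] elbow yaw -2.496 axis [ 0.5384 -0.1454] under -0.0236 t 13.85 w 0.0251
```

Emit:
play_rows(moves=[[-1, [0.003, -0.01, 0.035], [0, 0, 0.05]], [-1, [0.003, -0.01, 0.035], [0, 0, 0.05]], [-1, [0.003, -0.01, 0.035], [0, 0, 0.05]], [-1, [0.003, -0.01, 0.035], [0, 0, 0.05]], [-1, [0, 0, 0], [0, 0, 0]]])

```text
clock: 14.27
eef_pos: [0.5386, -0.1473, 0.1001]
tool_rot: [0.533, 0.846, -0.001, 0.001]
ft_force: [-1.8, -2.0, 1.9]
grip_width: 0.0251
```

```bash
python3 st.py
```

```text
F [-1.76 -1.99  1.87] M [-0.804  0.572 -0.018] tcp [ 0.5386 -0.1473  0.1001] elbow yaw -2.695 axis [ 0.5383 -0.1453] under -0.0249 t 14.2667 w 0.0251
```

Emit:
play_rows(moves=[[-1, [0.003, -0.01, 0.035], [0, 0, 0.05]], [-1, [0.003, -0.01, 0.035], [0, 0, 0.05]], [-1, [0.003, -0.01, 0.035], [0, 0, 0.05]], [-1, [0.003, -0.01, 0.035], [0, 0, 0.05]], [-1, [0.002, -0.006, 0.02], [0, 0, 0.03]], [-1, [0, 0, 0], [0, 0, 0]]])

```text
clock: 14.77
eef_pos: [0.5379, -0.1472, 0.0986]
tool_rot: [0.626, 0.78, -0.0, 0.0]
ft_force: [-3.1, -1.8, 5.4]
grip_width: 0.0252
```

```bash
python3 st.py
python3 - <<'E'
from h import *
from scipy.spatial.transform import Rotation as R
im,d,o=shot('wrist','w4')
cv2.imwrite('pics/w4b.png',cv2.resize(im[:,:,::-1],(768,576)))
E
```

```text
F [-3.13 -1.84  5.36] M [-0.777  0.816  0.123] tcp [ 0.5379 -0.1472  0.0986] elbow yaw -2.924 axis [ 0.5381 -0.1452] under -0.0264 t 14.7667 w 0.0252
```

View pics/w4b.png

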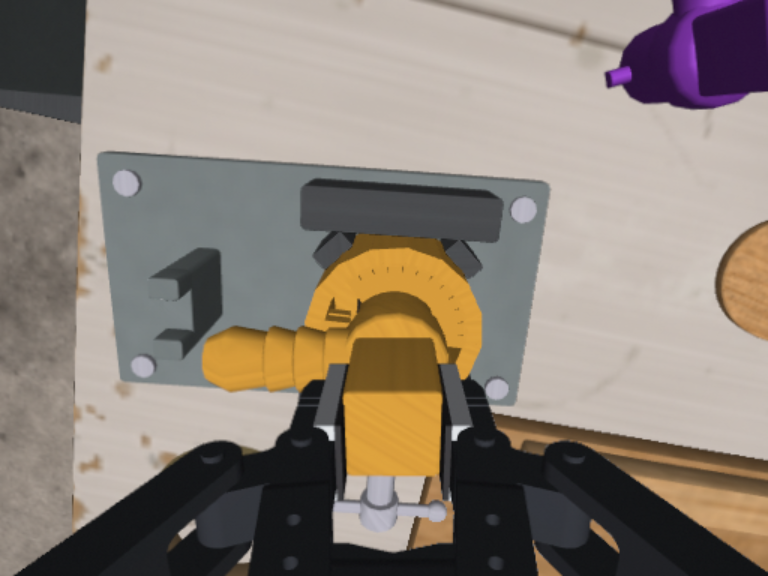

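The wrist view shows the plate screws (126,183)–(524,210) tilted by 0.067 rad against the outlet axis, which runs along the rows. That leaves 0.067 rad clockwise to go, which agrees with the kinematic -2.924 against a target of -2.99.

Emit:
play_rows(moves=[[-1, [0.002, -0.006, 0.02], [0, 0, 0.035]], [-1, [0.002, -0.006, 0.015], [0, 0, 0.035]], [-1, [0, 0, 0], [0, 0, 0]], [-1, [0, 0, 0], [0, 0, 0]], [-1, [0, 0, 0], [0, 0, 0]]])

```text
clock: 15.23
eef_pos: [0.5378, -0.1471, 0.0981]
tool_rot: [0.653, 0.757, -0.0, 0.0]
ft_force: [-2.7, -2.4, 6.0]
grip_width: 0.0247
```

```bash
python3 st.py
```

```text
F [-2.67 -2.38  6.04] M [-0.754  0.863 -0.004] tcp [ 0.5378 -0.1471  0.0981] elbow yaw -2.994 axis [ 0.5382 -0.1451] under -0.027 t 15.2333 w 0.0247
```

Emit:
play_rows(moves=[[0, [0, 0, 0], [0, 0, 0]], [0, [0, 0, 0], [0, 0, 0]], [0, [0, 0, 0], [0, 0, 0]], [0, [0, 0, 0], [0, 0, 0]], [0.3, [0, 0, 0], [0, 0, 0]], [0.3, [0, 0, -1], [0, 0, 0]], [0.3, [0, 0, -2], [0, 0, 0]], [0.3, [0, 0, -3], [0, 0, 0]], [0.3, [0, 0, -4], [0, 0, 0]], [0.3, [0, 0, -4], [0, 0, 0]], [0.3, [0, 0, 0], [0, 0, 0]], [0.3, [0, 0, 0], [0, 0, 0]]])

```text
clock: 16.23
eef_pos: [0.54, -0.1471, 0.2418]
tool_rot: [0.654, 0.757, 0.002, 0.004]
ft_force: [0.2, 0.5, -0.3]
grip_width: 0.0556
```

```bash
python3 st.py
python3 - <<'E'
from h import *
im,d,o=shot('wrist','w5')
cv2.imwrite('pics/w5b.png',cv2.resize(im[:,:,::-1],(768,576)))
E
```

```text
F [ 0.15  0.5  -0.28] M [-0.009  0.027 -0.013] tcp [ 0.54   -0.1471  0.2418] elbow yaw -2.996 axis [ 0.5403 -0.1452] under 0.1168 t 16.2333 w 0.0556
```

View pics/w5b.png

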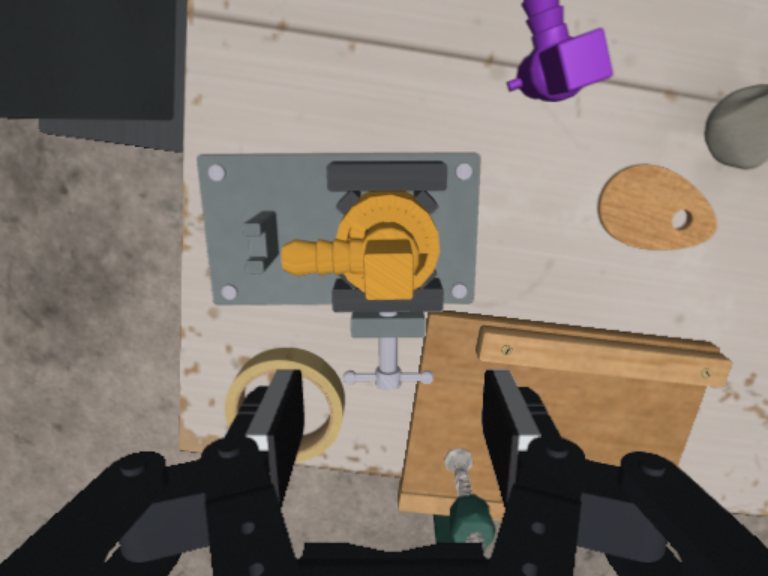

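The picture shows the elbow free of the gripper at (390,262), with its outlet tip at (285,257) pointing at the rest (255,247) and parallel to the plate edge. I'll check height and angle numerically, then hand in.

Run:
```python
from h import *
z=np.load('pics/w5.npz');im=z['im'];d=z['d'];o=dict(eef_pos=z['p'],tool_rot=z['q'])
px=lambda a:np.array(a)/1.5-.17
v,u=np.mgrid[174:196,247:271];print('boss top z',np.median(pts('wrist',np.c_[u.ravel(),v.ravel()],d[v,u].ravel(),o)[:,2]))
b=pts('wrist',px([(365,254),(412,254),(411,299),(365,299)]),o=o,z=.127).mean(0)
t=pts('wrist',px([(284,257)]),o=o,z=.079)[0];e=t-b
S=pts('wrist',px([(216,173),(229,292),(464,171),(459,291)]),o=o,z=.013);a=(S[0]+S[1]-S[2]-S[3])
print('boss',b,'tip',t,'outlet yaw',np.arctan2(e[1],e[0]),'vice yaw',np.arctan2(a[1],a[0]))
bot.job_done();print('done')
```

```text
boss top z 0.12822611789222726
boss [ 0.53859358 -0.14465255  0.127     ] tip [ 0.47447328 -0.15526693  0.079     ] outlet yaw -2.9775418686703907 vice yaw -2.992113448911833
the job is handed in; nothing more can be done
done
```

The elbow is screwed into the coupling with its outlet along the hose rest. It is released, and the job was handed in at about 16 s of the 61 s allowed. `job_done` reports no verdict, so success is judged only from my own measurements.

**What I did:** I gripped the elbow by its boss and lowered it into the mouth. The studs dropped straight through the slots at about 1.14 rad counterclockwise of the rest, so no feeling round was needed. I then turned it about 1.14 rad clockwise, feeding down with the ramps. The highest wrist force I read was about 7 N.

**Last checks:**

| Check | Measured | Needed |
|---|---|---|
| Underside below mouth, from arm position | 27 mm | at least 22.9 mm |
| Underside below mouth, from camera depth after release | about 26 mm | at least 22.9 mm |
| Outlet angle off the vice axis, from camera | about 0.015 rad (1 mm at the outlet's end) | within 0.12 rad |
| Elbow axis from coupling axis | under 1 mm | within 4 mm |
| Gripper after release | about 14 cm above the position where it let go; wrist force back near zero | touching nothing |

- **Failures and disagreements:** none of these checks failed. The only disagreement was about 1 mm in depth between the arm and camera readings.
- **Bystanders:** the arm never went near the nipple, loop tool or masking tape, and nothing in the last picture looked disturbed. I did not measure their positions again at the end.

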